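# Pack stamp and nested cups in the chest, break the lid stay and shut the lid

## Task

Pack the black parts cups away: stand all of them, mouth up and nested in one another as a single stack, on the floor of the grey chest, with the wooden stamp standing upright beside them. Then press the knee of the locked lid stay at the side to break it, lower the lid gently without letting it slam, and leave it fully shut. Do not disturb the other things on the bench.

Things in the scene. Friction and masses are not known exactly. Their poses are not given: they have to be found in the camera images.
- chest: Grey open-topped storage chest fixed to the bench, 200 deep (its x) x 310 wide (its y) x 122 mm high, walls and floor 6 mm; origin at the centre of its underside, x from front to rear, z up. Its lid is hinged on the rear top edge. Turned by up to 0.2 rad from start to start.
- chest_in (a point): Point on the chest's inner floor (6 mm above the bench), 42 mm in front of the chest's centre, midway across: a good spot for the stack, clear of the raised lid.
- chest_right (a point): Point on the chest's inner floor, 42 mm in front of the chest's centre, 100 mm to the right (-y) of its middle: a good spot for the stamp, away from the stay.
- lid_hinge (a point): Middle of the lid's hinge axis, on the rear top edge of the chest; the axis runs along the chest's y.
- lid_lip (a point): Point on the lid's outer (upper) face at the middle of its steel front lip, 208 mm from the hinge axis measured along the lid and 10 mm out from the plane through the axis. The lip is 70 mm wide and 10 mm thick, its edge lies 7 mm beyond this point. With the lid up it is the highest part, about 330 mm above the bench.
- lid (a joint): Lid hinge, rad: 0 = standing open (the flat lid stands 1.5 rad above level, so nearly upright), grows as the lid is lowered, 1.5 = shut. Across the middle of its outer face runs a flat panel 2 mm proud. A stiff hinge: it stays where it is left and takes about 0.4 N m to move once the stay is broken. While the stay is locked it does not go down. Behind the raised lip there is free room for fingertips to draw it forward and down round the hinge.
- stay_knee (a joint): Knee of the folding two-link steel lid stay on the chest's left (+y) outer side, rad: 0 = locked (0.16 past straight, against its stop), grows as the knee folds down and to the rear; 0.16 = straight, beyond that it is broken and folds freely; about 2.16 with the lid shut. It folds on by itself as the lid is lowered.
- stay_knee_pad (a point): Centre of the black round press bar on the stay's knee: a rubber bar of 18 mm diameter, 46 mm long along the chest's y, standing out sideways 16 to 62 mm from the chest's side wall (this point is 42 mm out). With the stay locked it is about 160 mm above the bench. Pressed from above (about 6 N) it swings down and to the rear on an arc of 95 mm radius about the lower link's pivot, which lies 80 mm in front of the chest's centre, 112 mm above the bench.
- cup0_mid (a point): Black plastic parts cup, hollow and tapered, standing upright: 48 mm high, foot 35 mm across, top 62 mm across with a straight 9.5 mm collar below the rim, wall 2.5 mm, thick base with its inner floor 16 mm above the underside. Point on its axis half-way up (24 mm above its underside), z along the axis towards the mouth. Cups are alike, 90 g; each nested cup stands 16 mm higher than the one below, with 2 mm of play. May be absent.
- cup1_mid (a point): Black plastic parts cup, hollow and tapered, standing upright: 48 mm high, foot 35 mm across, top 62 mm across with a straight 9.5 mm collar below the rim, wall 2.5 mm, thick base with its inner floor 16 mm above the underside. Point on its axis half-way up (24 mm above its underside), z along the axis towards the mouth. Cups are alike, 90 g; each nested cup stands 16 mm higher than the one below, with 2 mm of play. May be absent.
- cup2_mid (a point): Black plastic parts cup, hollow and tapered, standing upright: 48 mm high, foot 35 mm across, top 62 mm across with a straight 9.5 mm collar below the rim, wall 2.5 mm, thick base with its inner floor 16 mm above the underside. Point on its axis half-way up (24 mm above its underside), z along the axis towards the mouth. Cups are alike, 90 g; each nested cup stands 16 mm higher than the one below, with 2 mm of play. May be absent.
- cup3_mid (a point): Black plastic parts cup, hollow and tapered, standing upright: 48 mm high, foot 35 mm across, top 62 mm across with a straight 9.5 mm collar below the rim, wall 2.5 mm, thick base with its inner floor 16 mm above the underside. Point on its axis half-way up (24 mm above its underside), z along the axis towards the mouth. Cups are alike, 90 g; each nested cup stands 16 mm higher than the one below, with 2 mm of play. May be absent.
- cup4_mid (a point): Black plastic parts cup, hollow and tapered, standing upright: 48 mm high, foot 35 mm across, top 62 mm across with a straight 9.5 mm collar below the rim, wall 2.5 mm, thick base with its inner floor 16 mm above the underside. Point on its axis half-way up (24 mm above its underside), z along the axis towards the mouth. Cups are alike, 90 g; each nested cup stands 16 mm higher than the one below, with 2 mm of play. May be absent.
- stamp_mid (a point): Small wooden hand stamp standing upright, 64 mm high: base block 22 x 50 mm, 10 mm high, with a round turned handle 24 mm across on it (widest near the top). Point on the handle's axis half-way up (32 mm above the underside), z up, y along the base block. 60 g.
- mouse: Bystander: computer mouse, to be left alone; origin at its underside.
- loupe: Bystander: black stand loupe, 41 mm across, 36 mm high, solid, to be left alone; origin at its underside.
- sticky_pad: Bystander: yellow note pad, to be left alone; origin at its underside.
- pen_blue: Bystander: dark pen, 145 mm long, to be left alone; origin at its underside.
- screwdriver: Bystander: red screwdriver, 184 mm long, to be left alone; origin at its underside.
- marker_black: Bystander: marker pen, 135 mm long, to be left alone; origin at its underside.
There are look-alikes about, which are no part of the job. Leave any yellow look-alike of the part that bears cup4_mid alone. Leave any orange or pink look-alike of the part that bears cup2_mid alone.

How it is judged:
By the outcome, as a careful person would: the job done as asked, in the order asked, and still so for the second after the job is handed in, with the robot touching nothing.
Of cup0, cup1, cup2, cup3, cup4 only 3 to 5 are there at a start; the rules pass over those that are not, and their reading is None.
At some moment in a run one of cup0, cup1, cup2, cup3, cup4 may be knocked a few centimetres aside while the robot is not near it.
It also fails if it takes over 210 s, if anything falls off the work surface, if the arm or the gripper's body presses on something with over 40 N, if the wrist force passes 120 N, or if a joint passes its speed limit or range.

## Robot

A 6-joint arm with a two-finger parallel gripper is mounted at the origin on a cart in front of the work surface, level with it; the furniture and walls round the work are solid. World frame = base frame: x ahead of the robot, y to its left, z up, the work surface at z = 0. Lengths are in m, angles in rad, forces in N, time in s.
With the tool pointing down it reaches from about 0.375 to 0.9 m from the base axis. Payload 3.1 kg.
Tool frame: the origin (TCP) lies midway between the tips of the shut fingers; the grasp point (between the pads) lies 19 mm behind it; z points along the fingers, y is the line along which they close (so a half turn about z gives the same grasp; the last joint's range is limited). The gripper opens to 85 mm and grips with 20 to 120 N. Pads are 22 mm wide; open, the fingers measure 114 mm over their backs; the gripper's body (76 mm by 85 mm) begins 54 mm behind the grasp point. The pads swing forward as they close: fully open they stand 13 mm farther back than shut.
Start: joints at [1.018, 0.527, 1.433, -0, 1.181, -0.178], TCP at [0.228, 0.582, 0.231] pointing down, gripper open.
Joint ranges: [-3.08, 3.08], [-0.75, 2.2], [0.22, 2.44], [-1.43, 4.57], [0, 2.65], [-2.85, 2.85]. Speed limits (rad/s): [2.79, 2.79, 3.14, 3.14, 3.14, 3.14].

## Interface

Orientations are given as a unit quaternion [x, y, z, w].
In Python, from station import manip gives the robot as it stands.
- The arm moves only by the tool step_arm, never from a script. Its argument "targets" is text: rows parted by semicolons, each of 4 numbers parted by spaces: the shift along the tool's x, y, z in mm, then the turn about the tool's z in degrees. A call has 1 to 12 rows; each row is the pose to reach, as a shift and turn from the pose commanded when the call began, along the tool's axes at that moment; what a row does not reach only later rows make up. A row lasts 1/10 s, in which the tool goes at most 50 mm and 8.59 degrees, less where a joint would pass 70% of its speed; a pose out of reach is approached as far as the arm can. A call with a gripper value outside its range is refused whole. "gripper" is the closure, from 0 (fully open) to 1 (shut), set as the call begins (left out, the last holds). The fingers move at their own pace and stop on an object; "squeeze" is the grip in N (left out, the last holds). Time passes only in rows, so rows that repeat a pose let the fingers close. It gives the time, the measured TCP pose, the force, the opening and the grip force at its end, in the units of the state.
- manip.sense(): the state, without advancing time (a new reading comes with each control period).
- manip.snapshot(name): name is "scene" or "top" or "wrist"; returns the picture (400x640x3 uint8, red, green, blue); there is no depth.
- manip.get_calibration(name): a dict with "fov_y" (degrees; the focal length in pixels is half the picture's height over the tangent of half this angle, whatever the lens; pixels are square), "cx", "cy" (the principal point, pixels), "extrinsics" (4x4, takes a point from camera to world coordinates); the wrist camera has in their place "tool_from_camera" (4x4, takes a point from camera to tool coordinates, whose origin is the TCP and whose axes are the flange's). Camera axes: x right, y down, z forward; pixel columns grow to the right and rows downward; lengths in m; the calibration is good to about 2 mm. A picture is of the moment at which its call begins: read the wrist's pose just before it. get_calibration takes no time and is no camera call.
- manip.sign_off(): hands the job in; it is judged then, once.
Trained networks look in the newest picture that a camera, given by its name, has taken for a name from the list of things; names that differ only in an ending like _2 or _b are one class to them, and where a whole thing is asked for, a point or a joint stands for the part that bears it (a point fixed in the world has none). Each returns a list of dicts, best first, with "p" (0 to 1); they miss things now and then, are a little off and sometimes report something else, mostly with a low value. They report only what shows in the picture. A call takes as long as a camera call. They do not tell look-alikes from the thing itself.
- manip.recognise(camera, query): "position" ([column, row] in pixels, amid what is visible of it).
- manip.masks_of(camera, query): "pixels" (400x640 bool, what is visible of it) and "position" ([column, row] in pixels, amid what is visible of it).
- manip.mark_of(camera, query): "position" ([column, row] in pixels: a listed point, or the origin of a listed thing).
The state is a dict: "t": time; "q": joint angles; "qd": joint speeds; "tau": joint torques, N m; "tcp_pos": TCP position; "tool_rot": TCP orientation; "force": force on the tool from outside, world axes, zero at the start; "ft_torque": the same for the moment, N m; "finger_gap": opening from 0.0 (shut) to 1.0 (fully open); "gripper_force": force on a finger pad.
Only numpy, scipy, OpenCV 4.12 (cv2) and the standard library are available. Lean on these libraries where they do the work, as an engineer would, in place of code of your own. Each camera call takes 0.05 s, during which the arm holds its last target. There are 200 camera calls.

## Working session

There is one attempt and no reset: what is moved stays moved. The work goes in short steps, Python scripts to look and compute and a tool call to move; the robot and the scene stay as the last step left them, time stands still between calls to the robot, and variables do not carry over. Pictures are saved under pics/ and viewed, at most 14 in all, crops included, and the job is handed in when it is done.

Besides the shell and the picture viewer there is one more tool, called after ">>>" in YAML: its name, and indented under it one key for each argument. step_arm: Moves the arm, as the interface text tells. Its arguments: {"type":"object","properties":{"targets":{"type":"string"},"gripper":{"type":"number"},"squeeze":{"type":"number"}},"required":["targets"]}

```bash
ls; mkdir -p pics; python3 - <<'E'
from station import manip
import cv2, numpy as np
s=manip.sense(); print(s)
for c in ("scene","top"):
    im=manip.snapshot(c); cv2.imwrite(f"pics/{c}0.png",im[:,:,::-1])
    print(c,{k:(np.round(v,4).tolist() if not np.isscalar(v) else v) for k,v in manip.get_calibration(c).items()})
    for n in ("cup0_mid","stamp_mid","chest","chest_in","chest_right","lid_lip","lid_hinge","stay_knee_pad","loupe"):
        print(c,n,[(np.round(d["position"]).tolist(),round(d["p"],2)) for d in manip.mark_of(c,n)][:8])
print(manip.get_calibration("wrist"))
E
```

```text
pics
{'t': 0.0, 'q': array([ 1.01850244e+00,  5.28493856e-01,  1.43393762e+00,  2.04921966e-05,
        1.18139280e+00, -1.78502633e-01]), 'qd': array([ 0.00052844,  0.00151433, -0.0003493 ,  0.00110785,  0.00068952,
       -0.00093701]), 'tau': array([-7.40688647e-04, -4.42363715e+01, -1.78021646e+01, -1.97374256e-04,
        8.63154331e-03, -1.12284607e-05]), 'tcp_pos': array([0.22779497, 0.58122131, 0.23030538]), 'tool_rot': array([ 1.85813197e-01,  9.82584455e-01, -1.03875895e-03, -4.07551282e-04]), 'force': array([-0.46741674,  0.10617226,  0.42587693]), 'ft_torque': array([ 0.04200269,  0.00708705, -0.04369734]), 'gripper_force': 0.0, 'finger_gap': 1.0028337910729834}
scene {'fov_y': 42.79097774173402, 'cx': 330.030471679387, 'cy': 197.5812375882483, 'extrinsics': [[-0.9038, -0.1873, 0.3848, -0.0348], [-0.428, 0.3885, -0.816, 1.3449], [0.0033, -0.9022, -0.4313, 0.8843], [0.0, 0.0, 0.0, 1.0]]}
scene cup0_mid [([333.0, 307.0], 0.59), ([279.0, 267.0], 0.58)]
scene stamp_mid [([279.0, 266.0], 0.62)]
scene chest [([361.0, 221.0], 0.92)]
scene chest_in [([374.0, 218.0], 0.83)]
scene 
[... 685 characters left out ...]

top chest_in [([409.0, 223.0], 0.96)]
top chest_right [([432.0, 218.0], 0.59)]
top lid_lip [([415.0, 165.0], 0.72)]
top lid_hinge [([401.0, 179.0], 0.91)]
top stay_knee_pad [([354.0, 212.0], 0.56)]
top loupe [([248.0, 195.0], 0.48), ([265.0, 216.0], 0.17)]
{'fov_y': 62.83453254161967, 'cx': 320.92892641938573, 'cy': 206.20876230208307, 'tool_from_camera': array([[ 4.60987115e-04, -9.45096558e-01, -3.26790887e-01,
         8.38608471e-02],
       [ 9.99999442e-01,  1.25111288e-04,  1.04881936e-03,
        -1.75223674e-03],
       [-9.50350339e-04, -3.26791189e-01,  9.45096088e-01,
        -1.42740634e-01],
       [ 0.00000000e+00,  0.00000000e+00,  0.00000000e+00,
         1.00000000e+00]])}
```

```bash
python3 - <<'E'
import cv2
a=cv2.imread("pics/top0.png"); cv2.imwrite("pics/t1.png",cv2.resize(a[130:310,200:440],None,fx=3.3,fy=3.3,interpolation=cv2.INTER_CUBIC))
a=cv2.imread("pics/scene0.png"); cv2.imwrite("pics/s1.png",cv2.resize(a[100:340,200:440],None,fx=2.4,fy=2.4,interpolation=cv2.INTER_CUBIC))
E
```

```text
(no output)
```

View pics/t1.png

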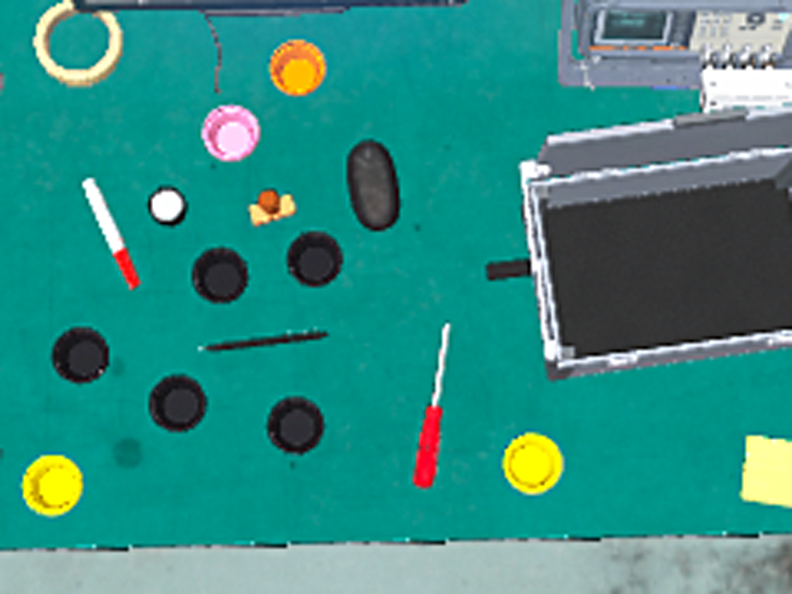

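View pics/s1.png

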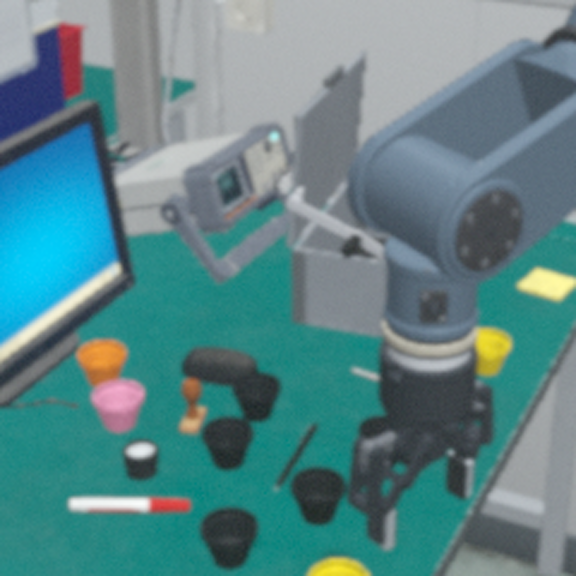

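Five black cups in the top crop at (220,275), (315,258), (80,355), (178,403), (295,425). They could be confused with the yellow cups at (53,485) and (532,463), pink at (231,132), orange at (298,67), and the loupe (white top) at (167,206). The stamp is at (270,207) and the knee bar at (508,269).

```bash
cat > h.py <<'E'
from station import manip
import cv2, numpy as np
from scipy.spatial.transform import Rotation as R
def cam(name, s=None):
    c=manip.get_calibration(name); f=200/np.tan(np.radians(c["fov_y"])/2)
    if name=="wrist":
        T=np.eye(4); T[:3,:3]=R.from_quat(s["tool_rot"]).as_matrix(); T[:3,3]=s["tcp_pos"]
        T=T@c["tool_from_camera"]
    else: T=np.array(c["extrinsics"])
    return f,c["cx"],c["cy"],T
def p2w(name,px,z,s=None):
    f,cx,cy,T=cam(name,s); d=T[:3,:3]@[(px[0]-cx)/f,(px[1]-cy)/f,1]; o=T[:3,3]
    return o+d*(z-o[2])/d[2]
def w2p(name,p,s=None):
    f,cx,cy,T=cam(name,s); q=T[:3,:3].T@(np.array(p)-T[:3,3]); return np.array([cx+f*q[0]/q[2],cy+f*q[1]/q[2]])
def yaw(s):  # direction of tool y in world, deg
    y=R.from_quat(s["tool_rot"]).as_matrix()[:,1]; return np.degrees(np.arctan2(y[1],y[0]))
def go(p,yw=None,s=None):
    """shift in tool axes mm + turn to reach TCP p with tool-y direction yw"""
    s=s or manip.sense(); m=R.from_quat(s["tool_rot"]).as_matrix()
    d=m.T@(np.array(p)-s["tcp_pos"])*1000
    t=0 if yw is None else -((yw-yaw(s)+90)%180-90)
    return np.append(np.round(d,1),round(t,1)).tolist()
def darkcups(im,zc=0.048,roi=(200,180,345,300)):
    pass
E
python3 - <<'E'
from h import *
im=cv2.imread("pics/top0.png"); 
g=im.max(2); m=((g<75)*255).astype(np.uint8)
n,l,st,ce=cv2.connectedComponentsWithStats(m)
for i in range(1,n):
    if 60<st[i,4]<600 and st[i,0]>180 and st[i,0]<345: print(st[i],np.round(ce[i],1),np.round(p2w("top",ce[i],.04)[:2],4))
for n,px,z in (("chest_in",(409,223),.006),("chest_right",(432,218),.006),("hinge",(401,179),.122),("pad",(354,211.5),.16),("lip",(415,165),.33),("stamp",(279,190),.032)):
    print(n,np.round(p2w("top",px,z),4))
# stamp ori etc via masks
for q in ("cup0_mid","stamp_mid","loupe","mouse","screwdriver"):
    for d in manip.masks_of("top",q)[:7]: print(q,round(d["p"],2),np.round(d["position"]),d["pixels"].sum())
E
```

```text
[208  92  45  42 259] [221.4 109.1] [0.9804 0.4634]
[305 173  16  27 200] [312.7 185.9] [0.6731 0.1212]
[287 200  17  17 216] [294.9 208. ] [0.5913 0.1872]
[258 205  17  17 223] [266.2 213.1] [0.5745 0.2916]
[216 229  17  17 224] [224.  237.2] [0.4894 0.4431]
[263 231  36   5  71] [280.7 233.1] [0.5003 0.2392]
[245 244  18  17 232] [253.4 251.9] [0.4342 0.3371]
[281 250  17  18 225] [289.1 258.5] [0.408  0.2095]
[190 339  25  20  87] [201.7 349.4] [0.1025 0.5115]
[213 359  38  28 299] [230.7 373.7] [0.0208 0.4104]
chest_in [ 0.5334 -0.2322  0.006 ]
chest_right [ 0.5504 -0.3185  0.006 ]
hinge [ 0.6719 -0.1916  0.122 ]
pad [ 0.5515 -0.0194  0.16  ]
lip [ 0.6625 -0.2019  0.33  ]
stamp [0.6619 0.2457 0.032 ]
cup0_mid 0.54 [254. 249.] 231
stamp_mid 0.58 [279. 196.] 71
loupe 0.67 [408. 201.] 7030
loupe 0.45 [251. 193.] 116
mouse 0.92 [316. 185.] 347
mouse 0.69 [253. 252.] 242
mouse 0.39 [405. 201.] 7005
screwdriver 0.69 [329. 265.] 155
screwdriver 0.5 [407. 200.] 6956
```

```bash
cat >> h.py <<'E'
CP={"chest":(0,0,0),"chest_in":(-.042,0,.006),"chest_right":(-.042,-.1,.006),"lid_hinge":(.1,0,.122),"lid_lip":(.0953,0,.330),"stay_knee_pad":(.002,.197,.16)}
E
python3 - <<'E'
from h import *
from scipy.optimize import least_squares
o={("top","chest"):(402,212),("top","chest_in"):(409,223),("top","chest_right"):(432,218),("top","lid_lip"):(415,165),("top","lid_hinge"):(401,179),("top","stay_knee_pad"):(354,211.5),
("scene","chest"):(361,221),("scene","chest_in"):(374,218),("scene","lid_lip"):(334,129),("scene","lid_hinge"):(337,185),("scene","stay_knee_pad"):(346,204)}
def W(v,p): c,s=np.cos(v[2]),np.sin(v[2]); return (v[0]+c*p[0]-s*p[1],v[1]+s*p[0]+c*p[1],p[2])
f=lambda v:np.concatenate([w2p(k[0],W(v,CP[k[1]]))-b for k,b in o.items()])
r=least_squares(f,[.57,-.2,.1],loss="soft_l1"); print(r.x); print([(k,np.round(e,1)) for k,e in zip(o,r.fun.reshape(-1,2))])
for n in CP: print(n,np.round(W(r.x,CP[n]),4))
s=manip.sense(); print(yaw(s))
# draw chest rim for check
im=cv2.imread("pics/top0.png")
K=[(-.1,-.155,.122),(-.1,.155,.122),(.1,.155,.122),(.1,-.155,.122)]
pts=np.array([w2p("top",W(r.x,k)) for k in K]); 
big=cv2.resize(im[140:260,330:470],None,fx=5,fy=5,interpolation=cv2.INTER_CUBIC)
cv2.polylines(big,[np.int32((pts-[330,140]+.5)*5)],True,(0,0,255),1)
cv2.imwrite("pics/chk.png",big)
E
```

```text
[ 0.57428182 -0.21376762  0.13754269]
[(('top', 'chest'), array([1.2, 0.5])), (('top', 'chest_in'), array([-3.4,  0.2])), (('top', 'chest_right'), array([0.1, 1.1])), (('top', 'lid_lip'), array([-0.5, -1.9])), (('top', 'lid_hinge'), array([ 2.4, -0.4])), (('top', 'stay_knee_pad'), array([-0.3,  0.7])), (('scene', 'chest'), array([-0.2, -2.3])), (('scene', 'chest_in'), array([-2.1,  0.9])), (('scene', 'lid_lip'), array([2.9, 1.7])), (('scene', 'lid_hinge'), array([-1.9,  0.2])), (('scene', 'stay_knee_pad'), array([ 0.5, -2. ]))]
chest [ 0.5743 -0.2138  0.    ]
chest_in [ 0.5327 -0.2195  0.006 ]
chest_right [ 0.5464 -0.3186  0.006 ]
lid_hinge [ 0.6733 -0.2001  0.122 ]
lid_lip [ 0.6687 -0.2007  0.33  ]
stay_knee_pad [ 0.5493 -0.0184  0.16  ]
68.57985332536077
```

View pics/chk.png

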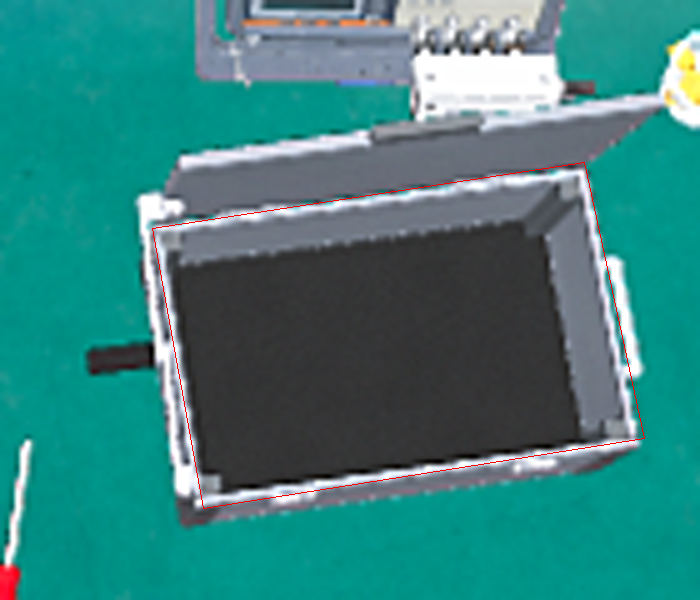

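```bash
python3 -c "
from h import *
print(go([.408,.2095,.15],97.9))"
```

```text
[-303.4, -280.9, 81.3, -29.3]
```

>>> step_arm:
  targets: "-303 -281 81 -29;-303 -281 81 -29;-303 -281 81 -29;-303 -281 81 -29;-303 -281 81 -29;-303 -281 81 -29;-303 -281 81 -29;-303 -281 81 -29;-303 -281 81 -29;-303 -281 81 -29;-303 -281 81 -29;-303 -281 81 -29"
  gripper: 0
  squeeze: 30

```text
t: 2.45
tcp_pos: [0.4073, 0.2105, 0.1506]
tool_rot: [-0.067, 0.998, 0.0, 0.0]
force: [0.3, 0.4, -0.2]
finger_gap: 0.999
gripper_force: 0.0
```

```bash
cat >> h.py <<'E'
def look(tag=None,zc=.048,near=None):
    """black cup rims in the wrist picture -> world xy (rim circle centre)"""
    s=manip.sense(); im=manip.snapshot("wrist"); 
    if tag: cv2.imwrite(f"pics/{tag}.png",im[:,:,::-1])
    return s,im
E
python3 - <<'E'
from h import *
s,im=look("w1"); print(s["t"],s["tcp_pos"],yaw(s),s["finger_gap"])
for p in ((.408,.2095,.024),): print(w2p("wrist",p,s))
print([(np.round(d["position"]),round(d["p"],2),np.round(p2w("wrist",d["position"],.024,s),4)) for d in manip.mark_of("wrist","cup0_mid")])
E
```

```text
2.45 [0.40726922 0.21047106 0.15057859] 97.64124844201221 0.9990264153100147
[321.38710394 197.52781647]
[(array([459., 241.]), 0.7, array([0.4326, 0.3381, 0.024 ]))]
```

View pics/w1.png

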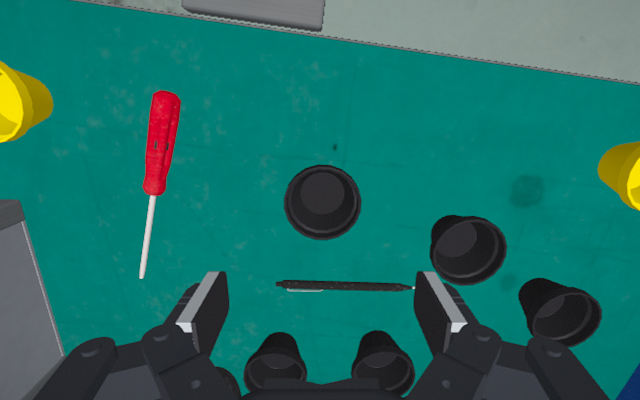

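The close view confirms a black hollow cup below the tool, rim centred at (322,202). The pen at (345,286) and screwdriver at (155,190) are clear of the fingers.

>>> step_arm:
  targets: "0 -1 50 0;0 -1 100 0;0 -1 125 0;0 -1 128 0;0 -1 128 0;0 -1 128 0"

```text
t: 3.15
tcp_pos: [0.4085, 0.2093, 0.0235]
tool_rot: [-0.067, 0.998, 0.0, 0.001]
force: [0.5, -0.5, 0.1]
finger_gap: 0.998
gripper_force: 0.0
```

>>> step_arm:
  targets: "0 0 0 0;0 0 0 0;0 0 0 0;0 0 0 0;0 0 0 0;0 0 0 0;0 0 0 0;0 0 0 0"
  gripper: 1
  squeeze: 30

```text
t: 3.95
tcp_pos: [0.4087, 0.209, 0.0241]
tool_rot: [-0.066, 0.998, 0.0, 0.002]
force: [-1.2, 1.5, 8.8]
finger_gap: 0.716
gripper_force: 30.4
```

```bash
python3 - <<'E'
from h import *
s=manip.sense(); print(s["t"],s["tcp_pos"],yaw(s),s["finger_gap"],s["gripper_force"])
print("lift pt->place", go([.5327+.0004,-.2165,.20],97.9))
E
```

```text
3.95 [0.40873345 0.20896358 0.02411662] 97.55740257809298 0.7164143561826327 30.436339898442384
lift pt->place [-67.9, -438.0, -175.9, -0.3]
```

>>> step_arm:
  targets: "0 0 -48 0;-3 -10 -96 0;-10 -40 -133 0;-15 -72 -170 0;-20 -112 -196 0;-28 -160 -196 0;-36 -208 -196 0;-44 -256 -196 0;-52 -304 -196 0;-60 -352 -196 0;-66 -400 -196 0;-68 -438 -196 0"

```text
t: 5.15
tcp_pos: [0.5335, -0.2196, 0.2192]
tool_rot: [-0.065, 0.998, -0.001, 0.001]
force: [0.3, 0.2, -1.1]
finger_gap: 0.716
gripper_force: 33.2
```

>>> step_arm:
  targets: "0 0 0 0;0 0 0 0;0 0 0 0"

```text
t: 5.45
tcp_pos: [0.532, -0.2152, 0.2184]
tool_rot: [-0.066, 0.998, 0.001, -0.0]
force: [0.2, 0.6, -1.6]
finger_gap: 0.711
gripper_force: 33.2
```

```bash
python3 - <<'E'
from h import *
s,im=look("w2"); print(s["t"],s["tcp_pos"],yaw(s),s["finger_gap"],s["gripper_force"],s["force"])
print("place", go([.5331,-.2165,.031],97.9))
E
```

```text
5.45 [ 0.53203512 -0.21522583  0.21841508] 97.60718677460459 0.7114716291297964 33.230673303769436 [ 0.17302162  0.55585953 -1.60442291]
place [-0.8, -1.9, 187.4, -0.2]
```

View pics/w2.png

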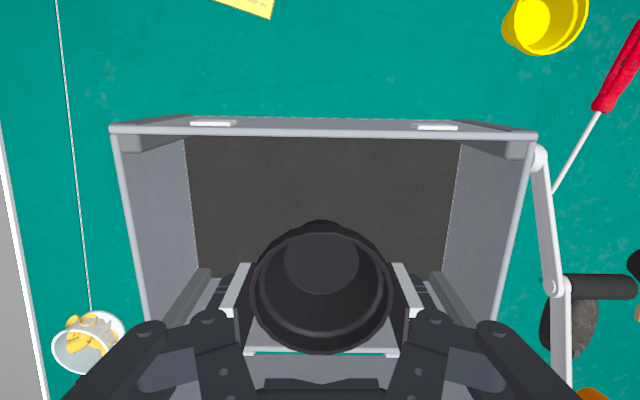

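The cup is held level between the pads (rim centre (321,290)). The chest's front corners are at (112,130) and (538,133), square to the tool, and the way down is clear.

>>> step_arm:
  targets: "-1 -2 48 0;-1 -2 96 0;-1 -2 140 0;-1 -2 170 0;-1 -2 182 0;-1 -2 186 0;-1 -2 187 0;-1 -2 187 0"

```text
t: 6.3
tcp_pos: [0.5354, -0.2188, 0.0329]
tool_rot: [-0.066, 0.998, -0.001, 0.001]
force: [0.2, -0.1, -0.1]
finger_gap: 0.716
gripper_force: 33.3
```

```bash
python3 - <<'E'
from h import *
s=manip.sense(); print(s["t"],s["tcp_pos"],s["force"],s["gripper_force"])
import cv2
# chest corners from last wrist picture pose
s2=dict(s); s2["tcp_pos"]=np.array([.53203,-.21522,.2184]); s2["tool_rot"]=R.from_euler("z",0).as_quat()
s2["tool_rot"]=np.array([-.066,.9978,.001,0])
for px in ((112,127),(540,131)): print(p2w("wrist",px,.122,s2))
E
```

```text
6.3 [ 0.53541334 -0.21881924  0.032933  ] [ 0.20015964 -0.14836698 -0.09709879] 33.25038784649223
[ 0.49064361 -0.37213966  0.122     ]
[ 0.45307275 -0.06858577  0.122     ]
```

>>> step_arm:
  targets: "0 0 2 0;0 0 2 0"

```text
t: 6.5
tcp_pos: [0.5348, -0.2188, 0.0303]
tool_rot: [-0.066, 0.998, -0.001, 0.001]
force: [0.6, 0.6, -0.2]
finger_gap: 0.717
gripper_force: 33.3
```

>>> step_arm:
  targets: "0 0 0 0;0 0 0 0;0 0 0 0;0 0 0 0;0 0 0 0;0 0 -20 0;0 0 -60 0;0 0 -110 0;0 0 -160 0;0 0 -190 0;0 0 -190 0;0 0 -190 0"
  gripper: 0

```text
t: 7.7
tcp_pos: [0.5341, -0.2183, 0.2198]
tool_rot: [-0.066, 0.998, -0.0, 0.0]
force: [-0.2, 0.2, -0.7]
finger_gap: 0.996
gripper_force: 0.0
```

```bash
python3 - <<'E'
from h import *
s,im=look("w3"); print(s["t"],s["tcp_pos"],yaw(s),s["finger_gap"],s["force"])
g=im.max(2)
crop=im[60:330,200:440]; cv2.imwrite("pics/w3c.png",crop[:,:,::-1])
print("B",go([.5913,.1872,.22],97.9),"pred",w2p("wrist",(.535,-.219,.054),s))
t=manip.snapshot("top"); m=((t.max(2)<75)*255).astype(np.uint8)
n,l,st,ce=cv2.connectedComponentsWithStats(m)
for i in range(1,n):
    if 150<st[i,4]<600 and 180<st[i,0]<345: print(st[i],np.round(ce[i],1),np.round(p2w("top",ce[i],.04)[:2],4))
E
```

```text
7.7 [ 0.53412477 -0.21834342  0.21977808] 97.5861254575674 0.9956955261481443 [-0.15239635  0.18025518 -0.68339325]
B [-110.8, 393.9, -1.2, -0.3] pred [321.76880969 185.47749204]
[208  92  45  42 260] [221.4 109. ] [0.9806 0.4633]
[305 173  16  27 199] [312.7 185.9] [0.673  0.1211]
[287 200  17  17 216] [294.9 208. ] [0.5913 0.1872]
[258 205  17  17 223] [266.2 213.1] [0.5745 0.2916]
[216 229  17  17 224] [224.  237.2] [0.4894 0.4431]
[245 244  18  17 232] [253.4 251.9] [0.4342 0.3371]
[315 278  23  36 224] [325.4 295.7] [0.2749 0.0826]
```

View pics/w3c.png

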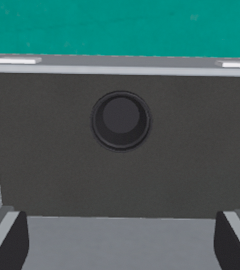

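First cup stands in the chest, rim centre at crop (121,121) (full image (321,181)), mouth up. Next is the cup at (295,208) in the top view, gripper turned to clear the mouse.

>>> step_arm:
  targets: "-13 48 0 8;-27 96 0 16;-40 144 0 18;-54 192 0 18;-67 240 10 18;-80 286 40 18;-94 330 75 18;-105 370 100 18;-111 394 110 18;-111 394 110 18;-111 394 150 18;-111 394 185 18"

```text
t: 9.0
tcp_pos: [0.5918, 0.1865, 0.0325]
tool_rot: [0.09, 0.996, -0.0, -0.0]
force: [0.2, -0.7, 0.3]
finger_gap: 1.002
gripper_force: 0.0
```

>>> step_arm:
  targets: "0 0 10 0;0 0 10 0;0 0 10 0"

```text
t: 9.3
tcp_pos: [0.5929, 0.1863, 0.0249]
tool_rot: [0.091, 0.996, 0.0, 0.0]
force: [-0.3, 0.1, 0.3]
finger_gap: 0.996
gripper_force: 0.0
```

>>> step_arm:
  targets: "0 0 0 0;0 0 0 0;0 0 0 0;0 0 0 0;0 0 0 0;0 0 0 0;0 0 0 0"
  gripper: 1

```text
t: 10.0
tcp_pos: [0.5937, 0.1868, 0.0267]
tool_rot: [0.091, 0.996, 0.0, 0.002]
force: [-0.8, -0.3, 6.0]
finger_gap: 0.715
gripper_force: 32.0
```

```bash
python3 - <<'E'
from h import *
s=manip.sense(); print(s["t"],s["tcp_pos"],yaw(s),s["finger_gap"],s["gripper_force"])
print(go([.533,-.2185,.22],97.9))
E
```

```text
10.0 [0.59368821 0.18678473 0.02666493] 79.58394190904379 0.7149367347818125 31.997591522958828
[-14.3, -409.4, -193.7, -18.3]
```

>>> step_arm:
  targets: "0 0 -48 0;0 0 -96 0;-1 -30 -130 -6;-3 -70 -160 -12;-4 -112 -185 -18;-6 -160 -194 -18;-7 -208 -194 -18;-9 -256 -194 -18;-10 -304 -194 -18;-12 -352 -194 -18;-14 -395 -194 -18;-14 -409 -194 -18"

```text
t: 11.2
tcp_pos: [0.5318, -0.2226, 0.2193]
tool_rot: [-0.064, 0.998, -0.002, 0.001]
force: [1.3, -0.1, -0.6]
finger_gap: 0.72
gripper_force: 33.5
```

>>> step_arm:
  targets: "0 0 0 0;0 0 50 0;0 0 100 0;0 0 130 0;0 0 150 0;0 0 150 0;0 0 150 0"

```text
t: 11.9
tcp_pos: [0.5326, -0.2165, 0.0688]
tool_rot: [-0.067, 0.998, 0.0, 0.0]
force: [0.1, 0.1, -0.5]
finger_gap: 0.718
gripper_force: 33.5
```

```bash
python3 - <<'E'
from h import *
s=manip.sense(); print(s["t"],s["tcp_pos"],yaw(s),s["finger_gap"],s["force"])
print(go([.533,-.2185,.053],97.9))
E
```

```text
11.9 [ 0.53255212 -0.21652791  0.06877755] 97.6832906997227 0.7179271848308929 [ 0.08399666  0.08808981 -0.54431156]
[-0.2, -2.0, 15.8, -0.2]
```

>>> step_arm:
  targets: "0 -2 6 0;0 -2 11 0;0 -2 15 0;0 -2 15 0;0 -2 15 0"

```text
t: 12.4
tcp_pos: [0.5324, -0.2201, 0.0534]
tool_rot: [-0.066, 0.998, -0.0, 0.0]
force: [0.2, -1.0, -1.0]
finger_gap: 0.718
gripper_force: 33.5
```

>>> step_arm:
  targets: "0 0 0 0;0 0 0 0;0 0 0 0;0 0 0 0;0 0 0 0;0 0 -20 0;0 0 -60 0;0 0 -110 0;0 0 -150 0;0 0 -168 0;0 0 -168 0;0 0 -168 0"
  gripper: 0

```text
t: 13.6
tcp_pos: [0.5319, -0.2197, 0.221]
tool_rot: [-0.066, 0.998, 0.0, -0.0]
force: [0.2, -0.4, -0.8]
finger_gap: 1.001
gripper_force: 0.0
```

```bash
cat >> h.py <<'E'
def topcups():
    t=manip.snapshot("top"); m=((t.max(2)<75)*255).astype(np.uint8)
    n,l,st,ce=cv2.connectedComponentsWithStats(m)
    for i in range(1,n):
        if 150<st[i,4]<300 and 180<st[i,0]<345 and st[i,2]<22 and abs(st[i,2]-st[i,3])<4: print("cup",st[i],np.round(p2w("top",ce[i],.04)[:2],4))
E
python3 - <<'E'
from h import *
s,im=look("w4"); print(s["t"],s["tcp_pos"],yaw(s),s["finger_gap"],s["force"])
cv2.imwrite("pics/w4c.png",cv2.resize(im[100:270,230:410],None,fx=2,fy=2)[:,:,::-1])
topcups(); print(go([.5745,.2916,.22],97.9))
E
```

```text
13.6 [ 0.53191375 -0.21972231  0.22101065] 97.58305856761284 1.0005446108733205 [ 0.18254917 -0.39495574 -0.79368105]
cup [258 205  17  17 223] [0.5745 0.2916]
cup [216 229  17  17 224] [0.4892 0.4431]
cup [245 244  18  17 232] [0.4342 0.3371]
[-110.3, 500.8, 0.4, -0.3]
```

View pics/w4c.png

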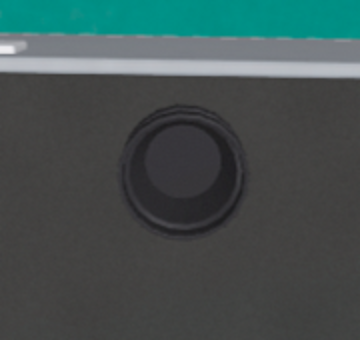

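Two cups are nested concentrically, at crop (182,170). Next is the cup at (.5745,.2916).

>>> step_arm:
  targets: "-10 47 0 0;-21 94 0 0;-31 141 0 0;-41 188 0 0;-52 236 0 0;-62 283 10 0;-73 330 40 0;-83 375 70 0;-92 417 95 0;-102 462 110 0;-110 501 115 0;-110 501 115 0"

```text
t: 14.9
tcp_pos: [0.5729, 0.2965, 0.1023]
tool_rot: [-0.069, 0.998, 0.0, -0.002]
force: [0.0, -0.4, 0.8]
finger_gap: 0.999
gripper_force: 0.0
```

>>> step_arm:
  targets: "0 0 40 0;0 0 70 0;0 0 81 0;0 0 82 0;0 0 82 0"

```text
t: 15.4
tcp_pos: [0.5757, 0.2906, 0.0245]
tool_rot: [-0.066, 0.998, -0.0, 0.0]
force: [-0.4, 0.1, -0.2]
finger_gap: 0.999
gripper_force: 0.0
```

>>> step_arm:
  targets: "0 0 0 0;0 0 0 0;0 0 0 0;0 0 0 0;0 0 0 0;0 0 0 0;0 0 0 0"
  gripper: 1

```text
t: 16.1
tcp_pos: [0.5766, 0.2914, 0.0265]
tool_rot: [-0.066, 0.998, 0.0, 0.002]
force: [-0.6, -0.4, 6.2]
finger_gap: 0.713
gripper_force: 32.4
```

```bash
python3 - <<'E'
from h import *
s=manip.sense(); print(s["t"],s["tcp_pos"],yaw(s),s["finger_gap"],s["gripper_force"])
print(go([.533,-.2195,.23],97.9))
E
```

```text
16.1 [0.57659631 0.2913873  0.02653424] 97.58488812701533 0.713395463800054 32.38794053599122
[109.9, -500.6, -204.0, -0.3]
```

>>> step_arm:
  targets: "0 0 -48 0;0 0 -96 0;8 -35 -130 0;17 -77 -155 0;27 -122 -175 0;37 -168 -192 0;47 -214 -204 0;58 -261 -204 0;68 -308 -204 0;78 -355 -204 0;88 -402 -204 0;99 -449 -204 0"

```text
t: 17.3
tcp_pos: [0.5359, -0.1689, 0.2289]
tool_rot: [-0.066, 0.998, -0.0, 0.001]
force: [0.4, -0.2, -2.0]
finger_gap: 0.715
gripper_force: 33.6
```

>>> step_arm:
  targets: "11 -52 0 0;11 -52 0 0;11 -52 0 0;11 -52 50 0;11 -52 95 0;11 -52 130 0;11 -52 146 0;11 -52 146 0;11 -52 151 0;11 -52 156 0;11 -52 161 0;11 -52 161 0"

```text
t: 18.5
tcp_pos: [0.5325, -0.2199, 0.0675]
tool_rot: [-0.066, 0.998, -0.0, 0.0]
force: [0.4, 0.7, -1.2]
finger_gap: 0.714
gripper_force: 33.6
```

```bash
python3 - <<'E'
from h import *
s=manip.sense(); print(s["t"],s["tcp_pos"],yaw(s),s["finger_gap"],s["gripper_force"],s["force"])
E
```

```text
18.5 [ 0.53253847 -0.21993167  0.06754497] 97.58635495111264 0.7138726771468454 33.59645307267783 [ 0.42727257  0.6904282  -1.154449  ]
```

>>> step_arm:
  targets: "0 0 0 0;0 0 0 0;0 0 0 0;0 0 0 0;0 0 0 0;0 0 -20 0;0 0 -60 0;0 0 -110 0;0 0 -150 0;0 0 -158 0;0 0 -158 0;0 0 -158 0"
  gripper: 0

```text
t: 19.7
tcp_pos: [0.5314, -0.2194, 0.224]
tool_rot: [-0.066, 0.998, 0.001, -0.001]
force: [0.1, 0.5, -1.0]
finger_gap: 0.996
gripper_force: 0.0
```

```bash
python3 - <<'E'
from h import *
s,im=look("w5"); print(s["t"],s["tcp_pos"],yaw(s),s["finger_gap"],s["force"])
c=im[110:260,240:400]; old=cv2.imread("pics/w4.png")[110:260,240:400,::-1]
m=(c.max(2)<50); print("diff", np.abs(c.astype(int)-old).mean())
cv2.imwrite("pics/w5c.png",cv2.resize(c,None,fx=2,fy=2)[:,:,::-1])
topcups(); print(go([.4892,.4431,.23],97.9),go([.4342,.3371,.23],97.9))
E
```

```text
19.7 [ 0.53138385 -0.2194054   0.22404384] 97.58367046108535 0.9957917897094847 [ 0.13093521  0.52279086 -1.00276851]
diff 3.0367361111111113
cup [216 229  17  17 225] [0.4893 0.4432]
cup [245 244  18  17 232] [0.4342 0.3371]
[-45.7, 662.1, -5.0, -0.3] [22.8, 564.3, -5.1, -0.3]
```

View pics/w5c.png

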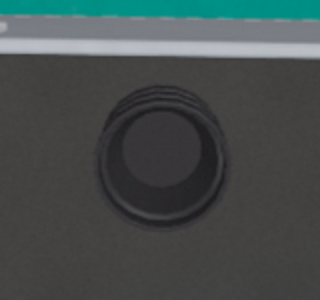

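Three cups nested, concentric, at crop (162,160). Next is the cup at (.434,.337).

>>> step_arm:
  targets: "2 48 0 0;4 96 0 0;6 144 0 0;8 192 0 0;10 240 0 0;12 288 15 0;14 336 40 0;16 382 65 0;18 427 85 0;20 473 103 0;22 520 115 0;23 564 118 0"

```text
t: 21.0
tcp_pos: [0.4324, 0.3367, 0.1038]
tool_rot: [-0.066, 0.998, -0.001, -0.003]
force: [0.5, -0.8, 0.5]
finger_gap: 1.001
gripper_force: 0.0
```

>>> step_arm:
  targets: "0 0 0 0;0 0 0 0;0 0 45 0;0 0 72 0;0 0 82 0;0 0 82 0;0 0 82 0"

```text
t: 21.7
tcp_pos: [0.436, 0.3354, 0.0259]
tool_rot: [-0.065, 0.998, 0.0, 0.0]
force: [0.3, -0.5, 0.1]
finger_gap: 0.997
gripper_force: 0.0
```

>>> step_arm:
  targets: "0 0 0 0;0 0 0 0;0 0 0 0;0 0 0 0;0 0 0 0;0 0 0 0;0 0 0 0"
  gripper: 1

```text
t: 22.4
tcp_pos: [0.4361, 0.3365, 0.027]
tool_rot: [-0.066, 0.998, 0.0, 0.001]
force: [0.3, -1.1, 6.0]
finger_gap: 0.7
gripper_force: 31.8
```

```bash
python3 - <<'E'
from h import *
s=manip.sense(); print(s["t"],s["tcp_pos"],yaw(s),s["finger_gap"],s["gripper_force"])
print(go([.533,-.2195,.235],97.9))
E
```

```text
22.4 [0.43614551 0.33645606 0.02702924] 97.6009953269738 0.7001856474399645 31.82008075837075
[-23.1, -563.7, -208.3, -0.3]
```

>>> step_arm:
  targets: "0 0 -48 0;0 0 -96 0;-1 -35 -130 0;-3 -78 -155 0;-5 -123 -175 0;-7 -170 -190 0;-9 -217 -202 0;-11 -265 -208 0;-13 -314 -208 0;-15 -363 -208 0;-17 -412 -208 0;-19 -461 -208 0"

```text
t: 23.6
tcp_pos: [0.5145, -0.1203, 0.2339]
tool_rot: [-0.066, 0.998, -0.0, 0.0]
force: [1.5, 0.2, -2.3]
finger_gap: 0.703
gripper_force: 33.8
```

>>> step_arm:
  targets: "-2 -49 0 0;-4 -98 0 0;-4 -103 0 0;-4 -103 0 0;-4 -103 45 0;-4 -103 85 0;-4 -103 118 0;-4 -103 134 0;-4 -103 140 0;-4 -103 146 0;-4 -103 150 0;-4 -103 150 0"

```text
t: 24.8
tcp_pos: [0.5328, -0.2198, 0.0839]
tool_rot: [-0.066, 0.998, -0.0, 0.001]
force: [0.9, -0.1, -0.8]
finger_gap: 0.696
gripper_force: 33.8
```

```bash
python3 - <<'E'
from h import *
s=manip.sense(); print(s["t"],s["tcp_pos"],yaw(s),s["finger_gap"],s["gripper_force"],s["force"])
E
```

```text
24.8 [ 0.53281337 -0.21979944  0.08391837] 97.6078488034627 0.6960398530647585 33.781955308440956 [ 0.94167069 -0.07190835 -0.82099852]
```

>>> step_arm:
  targets: "0 0 0 0;0 0 0 0;0 0 0 0;0 0 0 0;0 0 0 0;0 0 -20 0;0 0 -60 0;0 0 -105 0;0 0 -140 0;0 0 -142 0;0 0 -142 0;0 0 -142 0"
  gripper: 0

```text
t: 26.0
tcp_pos: [0.5313, -0.2194, 0.224]
tool_rot: [-0.066, 0.998, 0.001, -0.001]
force: [-0.3, 0.6, 0.4]
finger_gap: 0.999
gripper_force: 0.0
```

```bash
python3 - <<'E'
from h import *
s,im=look("w6"); print(s["t"],s["tcp_pos"],yaw(s),s["finger_gap"],s["force"])
c=im[90:260,230:410]
cv2.imwrite("pics/w6c.png",cv2.resize(c,None,fx=2,fy=2)[:,:,::-1])
topcups(); print(go([.4893,.4432,.23],97.9))
E
```

```text
26.0 [ 0.53133183 -0.21940519  0.22400513] 97.57553244958874 0.9992166614856733 [-0.34903307  0.59737994  0.44166017]
cup [216 229  17  17 225] [0.4893 0.4432]
[-45.7, 662.3, -5.0, -0.3]
```

View pics/w6c.png

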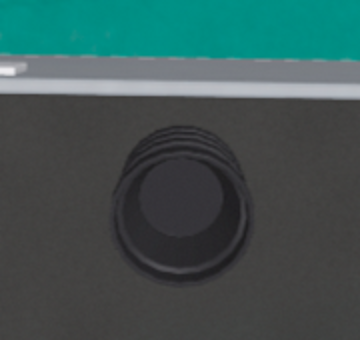

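Four nested, rim at crop (182,210), concentric. Fifth cup at (.489,.443).

>>> step_arm:
  targets: "-3 48 0 0;-7 96 0 0;-10 144 0 0;-13 192 0 0;-17 240 0 0;-20 289 0 0;-23 338 0 0;-27 387 0 0;-30 436 0 0;-33 485 10 0;-37 530 30 0;-40 573 55 0"

```text
t: 27.3
tcp_pos: [0.4961, 0.3555, 0.1691]
tool_rot: [-0.066, 0.998, 0.0, 0.0]
force: [1.4, -0.6, -0.4]
finger_gap: 1.002
gripper_force: 0.0
```

>>> step_arm:
  targets: "-3 40 25 0;-6 79 50 0;-6 89 62 0;-6 89 62 0;-6 89 62 0;-6 89 105 0;-6 89 134 0;-6 89 145 0;-6 89 145 0;-6 89 145 0"

```text
t: 28.3
tcp_pos: [0.4921, 0.4421, 0.027]
tool_rot: [-0.066, 0.998, 0.001, 0.001]
force: [-0.8, -0.8, -0.1]
finger_gap: 1.002
gripper_force: 0.0
```

>>> step_arm:
  targets: "0 0 0 0;0 0 0 0;0 0 0 0;0 0 0 0;0 0 0 0;0 0 0 0;0 0 0 0"
  gripper: 1

```text
t: 29.0
tcp_pos: [0.4919, 0.4431, 0.0278]
tool_rot: [-0.066, 0.998, 0.001, 0.002]
force: [1.5, -1.8, 5.5]
finger_gap: 0.712
gripper_force: 31.8
```

```bash
python3 - <<'E'
from h import *
s=manip.sense(); print(s["t"],s["tcp_pos"],yaw(s),s["finger_gap"],s["gripper_force"])
print(go([.533,-.2195,.245],97.9))
E
```

```text
29.0 [0.49189414 0.44308071 0.02783357] 97.60028920716945 0.7122905144778016 31.83803774707485
[46.1, -661.9, -218.2, -0.3]
```

>>> step_arm:
  targets: "0 0 -48 0;0 0 -96 0;2 -35 -130 0;5 -78 -155 0;8 -123 -175 0;11 -170 -190 0;15 -217 -202 0;18 -265 -212 0;21 -313 -218 0;24 -361 -218 0;28 -410 -218 0;31 -459 -218 0"

```text
t: 30.2
tcp_pos: [0.5201, -0.0186, 0.2444]
tool_rot: [-0.066, 0.998, -0.0, 0.001]
force: [0.7, -0.0, -1.3]
finger_gap: 0.709
gripper_force: 33.6
```

>>> step_arm:
  targets: "4 -49 0 0;7 -98 0 0;11 -147 0 0;14 -190 0 0;15 -203 0 0;15 -203 0 0;15 -203 45 0;15 -203 85 0;15 -203 115 0;15 -203 128 0;15 -203 130 0;15 -203 130 0"

```text
t: 31.4
tcp_pos: [0.5332, -0.2195, 0.1143]
tool_rot: [-0.067, 0.998, -0.0, 0.001]
force: [0.3, -1.2, -0.5]
finger_gap: 0.714
gripper_force: 33.5
```

```bash
python3 - <<'E'
from h import *
s=manip.sense(); print(s["t"],s["tcp_pos"],yaw(s),s["finger_gap"],s["gripper_force"],s["force"])
print(go([.533,-.2195,.102]))
E
```

```text
31.4 [ 0.53316927 -0.21947786  0.11426768] 97.65507692038916 0.7144942029114649 33.53442870749859 [ 0.3089171  -1.16972546 -0.54458587]
[0.2, 0.0, 12.3, 0.0]
```

>>> step_arm:
  targets: "0 0 6 0;0 0 11 0;0 0 13 0;0 0 13 0"

```text
t: 31.8
tcp_pos: [0.5329, -0.2203, 0.1007]
tool_rot: [-0.066, 0.998, -0.0, 0.001]
force: [0.8, 0.5, 0.4]
finger_gap: 0.709
gripper_force: 33.6
```

>>> step_arm:
  targets: "0 0 0 0;0 0 0 0;0 0 0 0;0 0 0 0;0 0 0 0;0 0 -20 0;0 0 -60 0;0 0 -105 0;0 0 -130 0;0 0 -130 0;0 0 -130 0;0 0 -130 0"
  gripper: 0

```text
t: 33.0
tcp_pos: [0.5313, -0.2194, 0.2288]
tool_rot: [-0.066, 0.998, 0.001, -0.001]
force: [0.0, -0.3, -0.2]
finger_gap: 0.999
gripper_force: 0.0
```

```bash
python3 - <<'E'
from h import *
s,im=look("w7"); print(s["t"],s["tcp_pos"],yaw(s),s["finger_gap"],s["force"])
cv2.imwrite("pics/w7c.png",im[50:300,190:450][:,:,::-1])
topcups(); print(go([.655,.2457,.22],97.9))
E
```

```text
33.0 [ 0.5313027  -0.21935407  0.22880238] 97.58229275036507 0.9986261924758411 [ 0.02581573 -0.30814479 -0.23390749]
[-183.9, 444.7, 9.1, -0.3]
```

View pics/w7c.png

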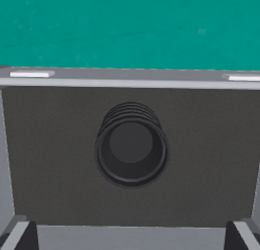

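Five cups nested in one stack, rim at crop (131,150), upright. Now over to the stamp.

>>> step_arm:
  targets: "0 48 0 0;0 96 0 0;0 144 0 0;0 192 0 0;0 240 0 0;-20 280 0 0;-55 312 0 0;-90 345 0 0;-125 378 0 0;-155 415 0 0;-184 445 5 0;-184 445 5 0"

```text
t: 34.3
tcp_pos: [0.6574, 0.2497, 0.2221]
tool_rot: [-0.068, 0.998, 0.001, -0.0]
force: [-0.8, -0.2, -0.5]
finger_gap: 0.998
gripper_force: 0.0
```

>>> step_arm:
  targets: "0 0 0 0;0 0 0 0"

```text
t: 34.5
tcp_pos: [0.6549, 0.2443, 0.2242]
tool_rot: [-0.066, 0.998, -0.0, -0.002]
force: [0.6, -0.1, 0.4]
finger_gap: 0.998
gripper_force: 0.0
```

```bash
python3 - <<'E'
from h import *
s,im=look("w8"); print(s["t"],s["tcp_pos"],yaw(s),s["tool_rot"])
p=w2p("wrist",(.66,.2457,.03),s); print(p); x,y=np.int32(p)
cv2.imwrite("pics/w8c.png",cv2.resize(im[max(0,y-100):y+100,x-120:x+120],None,fx=2.5,fy=2.5)[:,:,::-1]); print("crop origin",x-120,max(0,y-100))
print([(d["position"],d["p"]) for d in manip.mark_of("wrist","stamp_mid")])
E
```

```text
34.5 [0.65489553 0.24427272 0.22415451] 97.54837805692289 [-6.58237769e-02  9.97830008e-01 -4.50287913e-04 -1.51752987e-03]
[323.1240641  183.05853705]
crop origin 203 83
[([316.8, 175.4], 0.75)]
```

View pics/w8c.png

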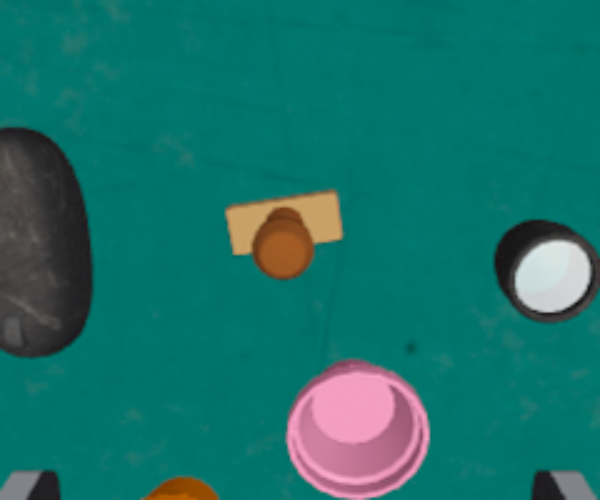

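The stamp's handle top is at (317,181), its base block centre at (317,172); it stands upright with the pink cup, loupe and mouse clear of the fingers.

```bash
python3 - <<'E'
from h import *
s=manip.sense(); 
s1=dict(s); s1["tcp_pos"]=np.array([0.65489553,0.24427272,0.22415451]); s1["tool_rot"]=np.array([-6.58237769e-02,9.97830008e-01,-4.50287913e-04,-1.51752987e-03])
a=p2w("wrist",(316.6,181.4),.058,s1); b=p2w("wrist",(317.2,172.2),.01,s1); c=p2w("wrist",(316.8,175.4),.032,s1); print(a,b,c)
m=(a+b+c)/3; m[2]=.028; print(go(m,97.9),s["tcp_pos"])
E
```

```text
[0.65183943 0.23801434 0.058     ] [0.65375257 0.23832631 0.01      ] [0.65213869 0.23793506 0.032     ]
[3.2, -5.4, 197.2, -0.4] [0.65533261 0.24395267 0.22522759]
```

>>> step_arm:
  targets: "3 -5 48 0;3 -5 96 0;3 -5 140 0;3 -5 175 0;3 -5 192 0;3 -5 197 0;3 -5 197 0;3 -5 197 0"

```text
t: 35.4
tcp_pos: [0.6555, 0.2402, 0.0307]
tool_rot: [-0.066, 0.998, 0.0, 0.002]
force: [0.7, 0.2, -0.0]
finger_gap: 1.0
gripper_force: 0.0
```

>>> step_arm:
  targets: "0 0 0 0;0 0 0 0;0 0 0 0;0 0 0 0;0 0 0 0;0 0 0 0;0 0 0 0;0 0 0 0;0 0 0 0;0 0 0 0;0 0 0 0"
  gripper: 1
  squeeze: 30

```text
t: 36.5
tcp_pos: [0.6541, 0.2399, 0.0287]
tool_rot: [-0.066, 0.998, -0.0, 0.0]
force: [-0.4, -2.1, 4.5]
finger_gap: 0.263
gripper_force: 29.5
```

```bash
python3 - <<'E'
from h import *
s=manip.sense(); print(s["t"],s["tcp_pos"],yaw(s),s["finger_gap"],s["gripper_force"],s["force"])
print(go([.533,.02,.23],97.9),go([.5464,-.3186+.005,.23],97.9))
E
```

```text
36.5 [0.65409598 0.2399181  0.02870779] 97.58669664822158 0.2626171690154775 29.4867888931185 [-0.40269176 -2.14816515  4.48004727]
[148.9, -202.0, -201.4, -0.3] [179.7, -534.5, -201.3, -0.3]
```

>>> step_arm:
  targets: "0 0 -48 0;0 0 -96 0;20 -20 -130 0;50 -45 -155 0;80 -75 -175 0;110 -110 -190 0;135 -150 -201 0;150 -195 -201 0;153 -243 -201 0;157 -292 -201 0;162 -341 -201 0;166 -390 -201 0"

```text
t: 37.7
tcp_pos: [0.5399, -0.1698, 0.2284]
tool_rot: [-0.066, 0.998, 0.001, -0.001]
force: [0.6, 1.0, 0.2]
finger_gap: 0.264
gripper_force: 29.6
```

>>> step_arm:
  targets: "5 -49 0 0;9 -98 0 0;13 -140 0 0;14 -145 0 0;14 -145 0 0;14 -145 45 0;14 -145 90 0;14 -145 135 0;14 -145 165 0;14 -145 180 0;14 -145 180 0;14 -145 180 0"

```text
t: 38.9
tcp_pos: [0.5424, -0.3054, 0.0475]
tool_rot: [-0.067, 0.998, 0.007, -0.004]
force: [-3.0, 11.2, 0.6]
finger_gap: 0.263
gripper_force: 33.6
```

```bash
python3 - <<'E'
from h import *
s=manip.sense(); print(s["t"],s["tcp_pos"],yaw(s),s["finger_gap"],s["gripper_force"],s["force"])
print(go([.5455,-.3145,.0355],97.9))
E
```

```text
38.9 [ 0.54242613 -0.30537774  0.04745173] 97.66586339767642 0.2633471179606668 33.57839513104409 [-3.00550809 11.24268557  0.57438181]
[-1.9, -9.6, 11.8, -0.2]
```

Sideways force: the knuckles bear on the right wall. Back off upwards and turn the gripper a quarter turn.

>>> step_arm:
  targets: "0 8 -3 0;0 10 -20 0;0 10 -60 0;0 10 -110 0;0 10 -160 0;0 10 -182 0;0 10 -182 0;0 10 -182 0"

```text
t: 39.7
tcp_pos: [0.5446, -0.3038, 0.2327]
tool_rot: [-0.066, 0.998, -0.001, 0.001]
force: [-0.6, 0.6, -1.0]
finger_gap: 0.263
gripper_force: 33.3
```

```bash
python3 - <<'E'
from h import *
s,im=look("w9"); print(s["t"],s["tcp_pos"],yaw(s),s["finger_gap"],s["gripper_force"],s["force"],np.round(s["q"],2))
cv2.imwrite("pics/w9c.png",im[:,:,::-1])
E
```

```text
39.7 [ 0.54462897 -0.30384015  0.23272886] 97.60684182149303 0.262687183321062 33.31294528674334 [-0.64200892  0.6339101  -0.98998977] [-0.69  0.52  1.44 -0.    1.18 -2.39]
```

View pics/w9c.png

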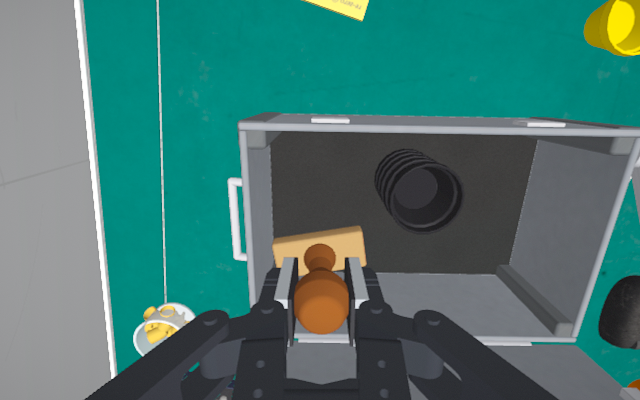

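The stamp is held upright (handle top (322,300)), and the stack stands intact at (420,190). The knuckles at (210,325) and (435,325) are wide, so I turn +90°.

>>> step_arm:
  targets: "0 0 0 8;0 0 0 16;0 0 0 24;0 0 0 32;0 0 0 40;0 0 0 48;0 0 0 56;0 0 0 64;0 0 0 72;0 0 0 80;0 0 0 88;0 0 0 90"

```text
t: 40.95
tcp_pos: [0.5434, -0.3032, 0.2287]
tool_rot: [0.66, 0.751, -0.0, -0.003]
force: [0.2, -0.0, -0.4]
finger_gap: 0.262
gripper_force: 33.3
```

```bash
python3 - <<'E'
from h import *
s=manip.sense(); print(s["t"],s["tcp_pos"],yaw(s),s["q"][5])
print(go([.5606,-.309,.0355],7.6))
E
```

```text
40.95 [ 0.5434007  -0.30319508  0.22866392] 7.399045704167972 -0.8173528372867613
[-8.7, 17.0, 193.1, -0.2]
```

>>> step_arm:
  targets: "-9 17 0 0;-9 17 45 0;-9 17 90 0;-9 17 125 0;-9 17 150 0;-9 17 170 0;-9 17 182 0;-9 17 182 0"

```text
t: 41.75
tcp_pos: [0.5606, -0.3092, 0.046]
tool_rot: [0.659, 0.752, -0.0, -0.003]
force: [0.1, 0.4, -1.1]
finger_gap: 0.263
gripper_force: 33.3
```

```bash
python3 - <<'E'
from h import *
s=manip.sense(); print(s["t"],s["tcp_pos"],yaw(s),s["force"])
print(go([.5606,-.309,.0350]))
E
```

```text
41.75 [ 0.56059113 -0.30924565  0.04600763] 7.57907408488952 [ 0.07774344  0.36101052 -1.13543746]
[0.2, 0.1, 11.0, 0.0]
```

>>> step_arm:
  targets: "0 0 4 0;0 0 7 0;0 0 10 0;0 0 11 0;0 0 11 0"

```text
t: 42.25
tcp_pos: [0.5627, -0.3109, 0.0387]
tool_rot: [0.659, 0.752, 0.0, 0.0]
force: [0.0, -0.3, -0.2]
finger_gap: 0.267
gripper_force: 33.3
```

>>> step_arm:
  targets: "0 0 0 0;0 0 0 0;0 0 0 0;0 0 0 0;0 0 0 0;0 0 -15 0;0 0 -45 0;0 0 -90 0;0 0 -135 0;0 0 -170 0;0 0 -190 0;0 0 -190 0"
  gripper: 0.5

```text
t: 43.45
tcp_pos: [0.5646, -0.3122, 0.2337]
tool_rot: [0.659, 0.752, 0.0, 0.005]
force: [-0.6, -0.0, 0.8]
finger_gap: 0.499
gripper_force: 0.0
```

```bash
python3 - <<'E'
from h import *
s,im=look("w10"); print(s["t"],s["tcp_pos"],yaw(s),s["finger_gap"],s["force"])
t=manip.snapshot("top")
cv2.imwrite("pics/w10c.png",np.vstack([cv2.resize(im,(480,300)),cv2.resize(t[130:280,220:460],(480,300),interpolation=cv2.INTER_CUBIC)])[:,:,::-1])
E
```

```text
43.45 [ 0.5645701  -0.31220465  0.23374004] 7.596666987396676 0.4987939080232817 [-0.59880903 -0.04752167  0.83069269]
```

View pics/w10c.png

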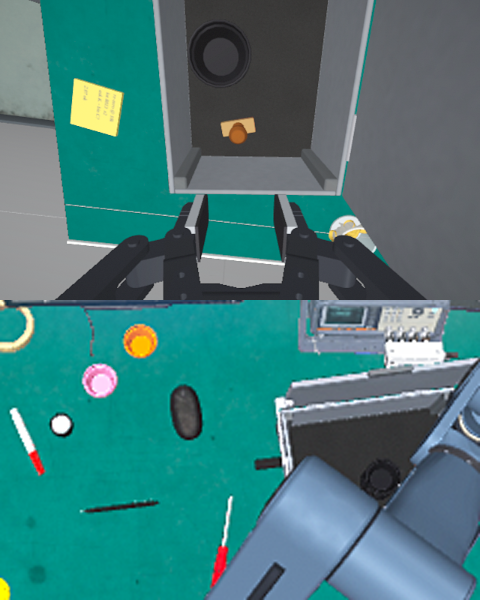

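The stamp stands upright on its base at (237,130) of the wrist picture, beside the stack at (220,53), and the bystanders look untouched. Now the knee bar.

```bash
python3 - <<'E'
from h import *
print(go([.551,-.010,.25],97.6))
manip.snapshot("top")
print([(d["position"],d["p"]) for d in manip.mark_of("top","stay_knee_pad")],w2p("top",[.5495,-.0159,.16]))
E
```

```text
[299.5, 28.4, -21.2, 90.0]
[([353.8, 211.0], 0.7)] [352.97575274 212.10160427]
```

>>> step_arm:
  targets: "0 0 -20 -8;30 3 -20 -16;60 6 -20 -24;90 9 -20 -32;120 12 -20 -40;150 14 -20 -48;180 17 -20 -56;210 20 -20 -64;240 23 -20 -72;270 26 -20 -80;299 28 -20 -88;299 28 -20 -90"
  gripper: 1

```text
t: 44.85
tcp_pos: [0.5489, -0.0071, 0.2463]
tool_rot: [-0.07, 0.998, 0.001, -0.002]
force: [0.2, 0.3, 0.1]
finger_gap: 0.002
gripper_force: 0.0
```

>>> step_arm:
  targets: "0 0 0 0;0 0 0 0;0 0 0 0"

```text
t: 45.15
tcp_pos: [0.5507, -0.0113, 0.2476]
tool_rot: [-0.065, 0.998, 0.0, -0.001]
force: [0.7, -0.9, 0.7]
finger_gap: 0.003
gripper_force: 0.0
```

```bash
python3 - <<'E'
from h import *
s,im=look("w11"); print(s["t"],s["tcp_pos"],yaw(s),s["finger_gap"],s["q"][5])
print([(d["position"],d["p"],p2w("wrist",d["position"],.16,s)) for d in manip.mark_of("wrist","stay_knee_pad")], w2p("wrist",[.5495,-.0159,.16],s))
print([(d["position"],d["p"],d["pixels"].sum()) for d in manip.masks_of("wrist","stay_knee")])
print(go([.551,-.010,.18],97.6))
E
```

```text
45.15 [ 0.55074794 -0.01128595  0.24761187] 97.49586839869556 0.0030532752193404835 -1.924904405837071
[([320.5, 211.2], 0.63, array([ 0.54984129, -0.01323562,  0.16      ]))] [317.02682296 210.33700017]
[([278.9, 256.4], 0.74, np.int64(758))]
[-0.3, 1.3, 68.1, -0.1]
```

>>> step_arm:
  targets: "-1 3 35 0;-1 3 62 0;-1 3 70 0;-2 3 75 0;-3 3 79 0;-5 3 83 0;-6 3 86 0"

```text
t: 46.0
tcp_pos: [0.5581, -0.0073, 0.1638]
tool_rot: [-0.066, 0.998, -0.001, 0.002]
force: [0.3, -0.7, 5.8]
finger_gap: -0.0
gripper_force: 2.7
```

>>> step_arm:
  targets: "-2 0 3 0;-4 0 6 0;-5 0 9 0;-7 0 12 0;-9 0 15 0;-10 0 17 0;-10 0 17 0"

```text
t: 46.7
tcp_pos: [0.5668, -0.0062, 0.1459]
tool_rot: [-0.066, 0.998, -0.001, 0.0]
force: [-1.0, -1.1, 3.5]
finger_gap: -0.002
gripper_force: 1.9
```

```bash
python3 - <<'E'
from h import *
s,im=look("w12"); print(s["t"],s["tcp_pos"],yaw(s),s["force"])
print([(d["position"],d["p"]) for d in manip.mark_of("wrist","stay_knee_pad")])
manip.snapshot("scene");print([(d["position"],d["p"]) for d in manip.mark_of("scene","lid_lip")],[(d["position"],d["p"]) for d in manip.mark_of("scene","stay_knee_pad")])
E
```

```text
46.7 [ 0.56684412 -0.00620869  0.14593234] 97.60918950898623 [-0.99535159 -1.08915074  3.46644245]
[([310.4, 249.8], 0.57)]
[] [([373.5, 201.9], 0.73), ([343.8, 205.7], 0.47)]
```

>>> step_arm:
  targets: "-2 0 3 0;-4 0 6 0;-5 0 9 0;-6 0 12 0;-6 0 12 0"

```text
t: 47.45
tcp_pos: [0.5719, -0.005, 0.1334]
tool_rot: [-0.066, 0.998, -0.0, -0.0]
force: [-0.8, -1.7, 4.7]
finger_gap: -0.005
gripper_force: 1.8
```

>>> step_arm:
  targets: "0 0 -40 0;0 0 -85 0;0 0 -130 0;0 30 -175 0;0 60 -220 0;0 60 -245 0;0 60 -245 0"

```text
t: 48.15
tcp_pos: [0.5667, 0.0562, 0.3837]
tool_rot: [-0.067, 0.998, -0.0, 0.006]
force: [0.9, -1.0, -0.1]
finger_gap: -0.001
gripper_force: 0.0
```

```bash
python3 - <<'E'
from h import *
s=manip.sense(); print(s["t"],s["tcp_pos"],yaw(s),s["force"])
for c in ("scene","top"):
    im=manip.snapshot(c); cv2.imwrite(f"pics/{c}2.png",im[:,:,::-1])
    for n in ("stay_knee_pad","lid_lip"): print(c,n,[(d["position"],round(d["p"],2)) for d in manip.mark_of(c,n)])
T=lambda p:(.573+np.cos(.13)*p[0]-np.sin(.13)*p[1],-.2115+np.sin(.13)*p[0]+np.cos(.13)*p[1],p[2])
for e in (1.5,1.4,1.3,1.2,1.1,1.0):
    lp=(.1-.208*np.cos(e)+.01*np.sin(e),0,.122+.208*np.sin(e)+.01*np.cos(e)); print(e,np.round(T(lp),3),w2p("top",T(lp)).round(),w2p("scene",T(lp)).round())
E
```

```text
48.15 [0.56672617 0.05616253 0.38365784] 97.71402669359199 [ 0.90666747 -0.97399007 -0.05348368]
scene stay_knee_pad [([341.4, 210.4], 0.76)]
scene lid_lip [([341.5, 130.1], 0.68)]
top stay_knee_pad [([351.9, 210.3], 0.5), ([408.4, 218.3], 0.39)]
top lid_lip [([414.6, 171.5], 0.76)]
1.5 [ 0.667 -0.199  0.33 ] [414. 163.] [337. 131.]
1.4 [ 0.647 -0.202  0.329] [415. 170.] [343. 132.]
1.3 [ 0.627 -0.205  0.325] [416. 177.] [348. 133.]
1.2 [ 0.607 -0.207  0.319] [417. 183.] [354. 136.]
1.1 [ 0.587 -0.21   0.312] [418. 190.] [359. 138.]
1.0 [ 0.569 -0.212  0.302] [418. 196.] [365. 141.]
```

```bash
cat >> h.py <<'E'
def T(p,c=(.573,-.2115),a=.13): return np.array((c[0]+np.cos(a)*p[0]-np.sin(a)*p[1],c[1]+np.sin(a)*p[0]+np.cos(a)*p[1],p[2]))
def tip(e,r=.205,out=.0,y=0): return T((.1-r*np.cos(e)+(.01+out)*np.sin(e)+.011,y,.122+r*np.sin(e)+(.01+out)*np.cos(e)))
E
python3 - <<'E'
from h import *
p=tip(1.4,out=.022); print(p, go([p[0],p[1],.40],97.6))
print(p-tip(1.4))
E
```

```text
[ 0.67978242 -0.19753955  0.32945614] [-82.0, -265.0, -24.5, -0.1]
[0.02149696 0.00281045 0.00373928]
```

>>> step_arm:
  targets: "0 0 -20 0;-14 -44 -24 0;-27 -88 -24 0;-41 -132 -24 0;-55 -176 -24 0;-68 -220 -24 0;-82 -265 -24 0;-82 -265 -24 0;-82 -265 -24 0;-82 -265 -24 0"

```text
t: 49.45
tcp_pos: [0.6802, -0.1965, 0.4012]
tool_rot: [-0.066, 0.998, 0.001, -0.001]
force: [-0.8, -0.2, 0.6]
finger_gap: -0.0
gripper_force: 0.0
```

```bash
python3 - <<'E'
from h import *
s,im=look("w13"); print(s["t"],s["tcp_pos"],yaw(s),s["force"])
print([(d["position"],d["p"]) for d in manip.mark_of("wrist","lid_lip")])
for e in (1.45,1.4,1.35): print(w2p("wrist",T((.1-.208*np.cos(e)+.01*np.sin(e),0,.122+.208*np.sin(e)+.01*np.cos(e))),s), [w2p("wrist",T((.1-.215*np.cos(e)+.01*np.sin(e),y,.122+.215*np.sin(e)+.01*np.cos(e))),s).round() for y in (-.035,.035)])
cv2.imwrite("pics/w13c.png",im[:,:,::-1])
p=tip(1.4,out=.018); print(p, go([p[0],p[1],.325],97.6))
E
```

```text
49.45 [ 0.68015173 -0.19652832  0.40118232] 97.59654860537205 [-0.77030564 -0.18827435  0.56950578]
[]
[321.68773808 188.65766939] [array([269., 190.]), array([375., 190.])]
[321.73915563 173.4066287 ] [array([268., 174.]), array([375., 174.])]
[321.78745604 157.76901229] [array([268., 157.]), array([376., 158.])]
[ 0.67587388 -0.19805054  0.32877627] [4.7, -1.7, 77.4, 0.1]
```

View pics/w13c.png

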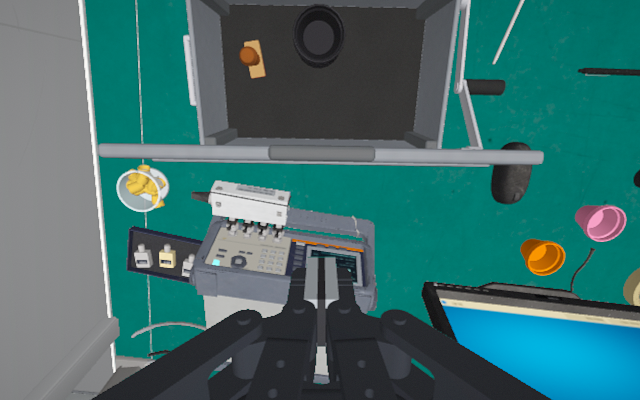

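The last view shows the lip at (322,154), spanning columns 270–375. The lid stands at about 1.36 rad, the shut fingertips are behind it, and the stack (318,35) and stamp (250,58) are in the chest.

>>> step_arm:
  targets: "0 0 40 0;0 0 65 0;0 0 76 0;0 0 76 0;0 0 76 0"

```text
t: 50.05
tcp_pos: [0.6813, -0.1969, 0.328]
tool_rot: [-0.067, 0.998, -0.001, 0.001]
force: [-0.6, -0.3, -0.9]
finger_gap: -0.003
gripper_force: 0.0
```

```bash
python3 - <<'E'
from h import *
s=manip.sense(); print(s["t"],s["tcp_pos"],s["force"])
for e in np.append(np.arange(1.4,.04,-.05),[0,-.02]): print(round(e,2),np.round(go(tip(e),97.6,s)).astype(int).tolist()[:3])
E
```

```text
50.05 [ 0.6813291  -0.19692423  0.32795815] [-0.59831824 -0.31488924 -0.85413871]
1.4 [23, 0, 2]
1.35 [34, 0, 4]
1.3 [44, 0, 6]
1.25 [54, 0, 8]
1.2 [63, 0, 11]
1.15 [73, 0, 15]
1.1 [82, 0, 18]
1.05 [92, 0, 23]
1.0 [101, 0, 28]
0.95 [110, 0, 33]
0.9 [118, 0, 39]
0.85 [126, 0, 45]
0.8 [134, 0, 52]
0.75 [142, 0, 59]
0.7 [149, 0, 66]
0.65 [156, 0, 74]
0.6 [162, 0, 82]
0.55 [168, 0, 90]
0.5 [174, 0, 98]
0.45 [179, 0, 107]
0.4 [184, 0, 116]
0.35 [188, 0, 126]
0.3 [192, 0, 135]
0.25 [195, 0, 145]
0.2 [198, 0, 155]
0.15 [200, 0, 165]
0.1 [202, 0, 175]
0.05 [203, 0, 185]
0.0 [204, 0, 196]
-0.02 [204, 0, 200]
```

>>> step_arm:
  targets: "8 0 2 0;16 0 2 0;23 0 2 0;28 0 3 0;34 0 4 0;39 0 5 0;44 0 6 0;49 0 7 0;54 0 8 0;59 0 10 0;63 0 11 0;68 0 13 0"

```text
t: 51.25
tcp_pos: [0.6128, -0.2062, 0.3133]
tool_rot: [-0.066, 0.998, 0.0, -0.0]
force: [1.6, 1.3, 2.8]
finger_gap: -0.001
gripper_force: 1.7
```

```bash
python3 - <<'E'
from h import *
s=manip.sense(); print(s["t"],s["tcp_pos"],s["force"],tip(1.2),tip(1.15))
manip.snapshot("top"); print([(d["position"],d["p"]) for d in manip.mark_of("top","lid_lip")])
for e in np.append(np.arange(1.15,.04,-.05),[0,-.02]): print(round(e,2),np.round(go(tip(e),97.6,s)).astype(int).tolist()[:3])
E
```

```text
51.25 [ 0.61280515 -0.20620107  0.31328856] [1.57617835 1.31309914 2.76424898] [ 0.61864859 -0.20553203  0.31669159] [ 0.60908067 -0.20678291  0.31320148]
[([417.8, 188.1], 0.63)]
1.15 [4, 0, 0]
1.1 [13, 0, 4]
1.05 [22, 0, 8]
1.0 [32, 0, 13]
0.95 [40, 0, 19]
0.9 [49, 0, 24]
0.85 [57, 0, 31]
0.8 [65, 0, 37]
0.75 [72, 0, 44]
0.7 [80, 0, 52]
0.65 [86, 0, 59]
0.6 [93, 0, 67]
0.55 [99, 0, 76]
0.5 [104, 0, 84]
0.45 [109, 0, 93]
0.4 [114, 0, 102]
0.35 [118, 0, 112]
0.3 [122, 0, 121]
0.25 [125, 0, 131]
0.2 [128, 0, 141]
0.15 [130, 0, 151]
0.1 [132, 0, 161]
0.05 [133, 0, 171]
0.0 [134, 0, 181]
-0.02 [134, 0, 185]
```

Contact with about 3 N, and the lid follows (lip seen at about 1.12 rad). Carry on.

>>> step_arm:
  targets: "8 0 2 0;13 0 4 0;18 0 6 0;22 0 8 0;27 0 10 0;32 0 13 0;36 0 16 0;40 0 19 0;45 0 21 0;49 0 24 0;53 0 28 0;57 0 31 0"

```text
t: 52.55
tcp_pos: [0.556, -0.2139, 0.2821]
tool_rot: [-0.066, 0.998, -0.0, -0.0]
force: [1.9, 0.2, 3.4]
finger_gap: -0.0
gripper_force: 1.2
```

>>> step_arm:
  targets: "4 0 3 0;8 0 6 0;12 0 10 0;15 0 13 0;19 0 17 0;23 0 21 0;26 0 25 0;29 0 28 0;33 0 32 0;36 0 36 0;39 0 41 0;42 0 45 0"

```text
t: 53.75
tcp_pos: [0.5145, -0.2193, 0.2368]
tool_rot: [-0.066, 0.998, 0.0, -0.0]
force: [-0.4, 0.9, 1.5]
finger_gap: 0.002
gripper_force: 0.8
```

```bash
python3 - <<'E'
from h import *
s=manip.sense(); print(s["t"],s["tcp_pos"],s["force"],tip(.55))
manip.snapshot("top"); print([(d["position"],d["p"]) for d in manip.mark_of("top","lid_lip")])
for e in np.append(np.arange(.55,.04,-.05),[0,-.02]): print(round(e,2),np.round(go(tip(e),97.6,s)).astype(int).tolist()[:3], w2p("top",tip(e)-[.011,0,0]).round())
E
```

```text
53.75 [ 0.51453382 -0.21926915  0.23675636] [-0.37856837  0.88014968  1.51464688] [ 0.51495332 -0.21908887  0.23767613]
[([436.2, 270.3], 0.59)]
0.55 [0, 0, -1] [418. 220.]
0.5 [5, 0, 8] [418. 222.]
0.45 [10, 0, 17] [417. 224.]
0.4 [15, 0, 26] [417. 226.]
0.35 [19, 0, 35] [417. 228.]
0.3 [23, 0, 45] [417. 230.]
0.25 [26, 0, 54] [416. 231.]
0.2 [29, 0, 64] [416. 232.]
0.15 [31, 0, 74] [415. 233.]
0.1 [33, 0, 84] [415. 234.]
0.05 [34, 0, 95] [414. 235.]
0.0 [35, 0, 105] [414. 236.]
-0.02 [35, 0, 109] [414. 236.]
```

>>> step_arm:
  targets: "3 0 4 0;5 0 8 0;8 0 12 0;10 0 17 0;12 0 21 0;15 0 26 0;17 0 30 0;19 0 35 0;21 0 40 0;23 0 45 0;25 0 49 0;26 0 54 0"

```text
t: 55.05
tcp_pos: [0.489, -0.2227, 0.1829]
tool_rot: [-0.066, 0.998, 0.0, -0.0]
force: [-0.5, 0.1, 1.4]
finger_gap: 0.0
gripper_force: 0.5
```

>>> step_arm:
  targets: "2 0 5 0;3 0 10 0;4 0 15 0;5 0 20 0;6 0 25 0;7 0 30 0;8 0 35 0;8 0 40 0;8 0 44 0;8 0 47 0;8 0 50 0"

```text
t: 56.15
tcp_pos: [0.4814, -0.2238, 0.133]
tool_rot: [-0.066, 0.998, 0.0, -0.0]
force: [-0.0, -0.0, 0.7]
finger_gap: -0.004
gripper_force: 0.1
```

```bash
python3 - <<'E'
from h import *
s=manip.sense(); print(s["t"],s["tcp_pos"],s["force"],tip(0))
E
```

```text
56.15 [ 0.48144196 -0.22376539  0.13301792] [-0.04455786 -0.02299837  0.69588626] [ 0.47979318 -0.22368561  0.132     ]
```

>>> step_arm:
  targets: "0 0 1 0;0 0 2 0;0 0 3 0;0 0 3 0"

```text
t: 56.55
tcp_pos: [0.4814, -0.2237, 0.132]
tool_rot: [-0.066, 0.998, -0.0, 0.0]
force: [-2.8, 1.9, 11.5]
finger_gap: 0.0
gripper_force: 5.8
```

>>> step_arm:
  targets: "0 0 1 0;0 0 2 0;0 0 3 0;0 0 3 0"

```text
t: 56.95
tcp_pos: [0.4814, -0.2238, 0.1318]
tool_rot: [-0.066, 0.998, -0.001, 0.001]
force: [-6.5, 4.6, 30.8]
finger_gap: -0.001
gripper_force: 15.6
```

Hard stop at z = 0.132, exactly the shut height. Release and retreat.

>>> step_arm:
  targets: "0 0 -6 0;0 0 -20 0;0 0 -60 0;20 30 -100 0;30 75 -130 0;30 120 -140 0;30 165 -140 0;30 210 -140 0;30 255 -140 0;30 300 -140 0;30 345 -140 0;30 345 -140 0"

```text
t: 58.15
tcp_pos: [0.4043, 0.1188, 0.2674]
tool_rot: [-0.07, 0.998, 0.001, -0.0]
force: [-0.2, 0.2, 0.1]
finger_gap: -0.001
gripper_force: 0.0
```

```bash
python3 - <<'E'
from h import *
s=manip.sense(); print(s["t"],s["tcp_pos"],s["force"])
for c in ("top","scene"):
    im=manip.snapshot(c); cv2.imwrite(f"pics/{c}9.png",im[:,:,::-1])
    print(c,[(d["position"],round(d["p"],2)) for d in manip.mark_of(c,"lid_lip")],[(d["position"],round(d["p"],2)) for d in manip.mark_of(c,"stay_knee_pad")])
    for e in (0,.03,.06,.1): print(e,w2p(c,T((.1-.208*np.cos(e)+.01*np.sin(e),0,.122+.208*np.sin(e)+.01*np.cos(e)))).round(1))
a=cv2.imread("pics/top0.png").astype(int); b=cv2.imread("pics/top9.png").astype(int)
d=(np.abs(a-b).max(2)>60).astype(np.uint8)
n,l,st,ce=cv2.connectedComponentsWithStats(d)
print([(st[i].tolist()) for i in range(1,n) if st[i,4]>12])
E
```

```text
58.15 [0.40429253 0.11879076 0.26739977] [-0.20290676  0.23960252  0.05917853]
top [([412.8, 239.2], 0.73), ([334.2, 250.6], 0.67)] [([354.4, 226.8], 0.63)]
0 [414.5 236.5]
0.03 [414.8 236.1]
0.06 [415.2 235.7]
0.1 [415.5 235. ]
scene [([391.7, 189.1], 0.94)] [([350.7, 236.4], 0.74)]
0 [391.6 190.4]
0.03 [391.6 188.8]
0.06 [391.6 187.2]
0.1 [391.4 185. ]
[[346, 158, 117, 81, 6054], [275, 187, 15, 12, 115], [451, 194, 4, 19, 21], [287, 200, 17, 17, 218], [258, 205, 17, 17, 224], [102, 223, 247, 177, 12840], [216, 229, 17, 17, 230], [245, 244, 18, 17, 234], [349, 347, 48, 53, 862], [365, 377, 6, 5, 15], [339, 379, 7, 21, 83], [159, 382, 19, 18, 81]]
```

```bash
python3 -c "
from station import manip
print(manip.sign_off())"
```

```text
the job is handed in; nothing more can be done
None
```

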